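# Vent the refilled marinade doser

## Task

The marinade doser, the stainless cabinet with the small jar under its spout, has just been refilled. First push its service door fully shut so that the catch holds it; then screw the black filler cap on its top down (clockwise) until it bottoms out, and back it off a quarter turn so that the tank can breathe while the pump primes. Finish still gripping the cap at that quarter turn - do not let go of it - and leave the other things about the table standing where they are.

Things in the scene. Friction and masses are not known exactly. Their poses are not given: they have to be found in the camera images.
- doser: stainless doser cabinet, fixed, 200 mm deep (x), 300 mm wide (y), top 205 mm above the table; origin: centre of its footprint at table height. x points from front to back, z up; the front (x = -100 mm) faces the robot. The door covers its left half seen from the robot (y = +10 to +147 mm); the filler neck stands on the top at x = -10, y = -62 mm; a funnel stands on the top's rear left
- spout (a point): mouth of the doser's steel spout, 146 mm above the table, 48 mm before the right half of its front; the pipe comes out of the front 160 mm up. Below it a 12 mm high drip tray, 104 mm (doser x) by 116 mm (y), carries a small jar. Keep clear; same axes as the doser
- door (a joint): opening angle of the service door in rad: 0 = shut, growing as its free edge swings out towards the robot, limit 1.6; starts 0.45 to 0.85. Light friction, it stays where it is left. Below about 0.09 a spring ball catch resists with about 6 N at the free edge, gives way at about 0.035, then pulls the door onto its stop at 0 and holds it
- door_hinge (a point): on the door's vertical hinge axis, at the left edge of the front, 110 mm above the table (door's mid-height). Turns with the door: y points from free edge to hinge, x into the cabinet when shut, z up. The leaf reaches 137 mm along -y, 20 to 203 mm above the table, 16 mm thick (outer face x = -16 mm); at its free edge a 6 mm wide pull lip stands 12 mm further out
- door_push (a point): on the outer face of the door, 100 mm from the hinge axis and 180 mm above the table (23 mm below the door's top edge), a good place to push; axes as door_hinge
- cap: black ribbed round filler cap, 55 mm over the ribs, 30 mm tall, on the neck on the doser's top; origin on its axis, half-way up (240 mm above the table when bottomed out). Turns about z (up); a raised grey rib on its top marks its own x axis. It is already started on the thread and does not lift off. Below it the neck leaves 20 mm free over the doser's top for finger tips
- cap_turn (a joint): how far the cap is unscrewed, in rad: 0 = bottomed out on a hard stop, growing counter-clockwise seen from above, 1.57 = backed off a quarter turn, limit 5.6; starts 2.0 to 3.4. It rises 6 mm a full turn; turning takes about 0.1 N m and it stays where it is left
- jar_fill: small clear open jar, 80 mm across, 120 mm tall, standing on the doser's drip tray under the spout; origin at the centre of its underside; to be left alone
- jar_scale: clear open jar, 110 mm across, 160 mm tall, on the bench scale; origin at the centre of its underside; to be left alone
- jar_a: clear open jar, 110 mm across, 160 mm tall, on the table to the left; origin at the centre of its underside; to be left alone
- jar_b: clear jar with a white lid, 110 mm across, 164 mm tall, on the table to the left; origin at the centre of its underside; to be left alone
- spray: white spray bottle with a grey head, 68 mm across, 180 mm tall, on the table to the left; origin at the centre of its underside; to be left alone
- lids: stack of four white jar lids, 94 mm across, 55 mm tall; origin at the centre of its underside; to be left alone
- funnel: steel funnel standing mouth down on the rear left of the doser's top, 88 mm across, 85 mm tall; origin at the centre of its underside; to be left alone
- brush: white cleaning brush, 190 mm long, lying on the table to the right; origin at its underside; to be left alone

How it is judged:
On the way, in this order (a step that is already met when the one before it is completed fails the run):
1. the service door is fully shut on its catch (value of joint door below 0.02 rad), for 0.3 s.
2. with the door shut, the filler cap is bottomed out (value of joint door below 0.02 rad and value of joint cap_turn below 0.08 rad), for 0.1 s.
At the end, for the whole second after the job is handed in: Door shut on its catch (below 0.02 rad); cap, after having bottomed out (below 0.08 rad), at rest a quarter turn back (1.2 to 1.95 rad, 70 to 110 degrees) and gripped by the fingers (over 3 N, within 30 mm of the grasp point); no bystander moved over 30 mm or tipped (value of joint door below 0.02 rad and value of joint cap_turn between 1.2 and 1.95 rad and velocity of joint cap_turn between -0.1 and 0.1 rad/s and contact force between the fingers and cap above 3 N and distance between the grasp point and cap below 0.03 m and not (distance of any of jar_fill, jar_scale, jar_a, jar_b, spray, lids, funnel, brush from where it was at the start of the episode above 0.03 m or angle between any of jar_fill, jar_scale, jar_a, jar_b, spray, lids, funnel, brush's own z axis and vertical above 0.4 rad)); the arm keeps its last pose, push and grip.
It fails at once if a bystander is shifted over 30 mm or tipped (distance of any of jar_fill, jar_scale, jar_a, jar_b, spray, lids, funnel, brush from where it was at the start of the episode above 0.03 m or angle between any of jar_fill, jar_scale, jar_a, jar_b, spray, lids, funnel, brush's own z axis and vertical above 0.4 rad).
It also fails if it takes over 67 s, if anything falls off the work surface, if the arm or the gripper's body presses on something with over 40 N, if the wrist force passes 120 N, or if a joint passes its speed limit or range.

## Robot

A 6-joint arm with a two-finger parallel gripper is mounted at the origin on the work surface. World frame = base frame: x ahead of the robot, y to its left, z up, the work surface at z = 0. Lengths are in m, angles in rad, forces in N, time in s.
With the tool pointing down it reaches from about 0.35 to 0.975 m from the base axis. Payload 4.9 kg.
Tool frame: the origin (TCP) lies between the finger pads; the fingertips stand 19 mm ahead of it and the grasp point (between the pads) is the TCP; z points along the fingers, y is the line along which they close (so a half turn about z gives the same grasp; the last joint's range is limited). The gripper opens to 85 mm and grips with 20 to 120 N. Pads are 22 mm wide; open, the fingers measure 114 mm over their backs; the gripper's body (76 mm by 85 mm) begins 54 mm behind the grasp point. The pads swing forward as they close: fully open they stand 13 mm farther back than shut.
Start: joints at [-1.312, 0.053, 1.613, -0, 1.476, -0.119], TCP at [0.231, -0.581, 0.25] pointing down, gripper open.
Joint ranges: [-3.01, 3.01], [-1.01, 2.22], [0.06, 2.58], [-1.02, 4.17], [0.09, 2.62], [-3.14, 3.14]. Speed limits (rad/s): [2.57, 2.57, 3.14, 3.14, 3.14, 3.14].

## Interface

Orientations are given as a rotation vector (axis times angle).
In Python, from station import ctrl gives the robot as it stands. The module is installed in compiled form; this text tells all that it offers.
- The arm moves only by the tool servo_tool, never from a script. Its argument "increments" is a list that holds one entry, the list of rows, each a list of 5 numbers: the finger opening in cm, from 0 to 8.54, then the shift along the tool's x, y, z in cm, then the turn about the tool's z in degrees. A call has 1 to 5 rows; each row is the pose to reach, as a shift and turn from the pose commanded when the call began, along the tool's axes at that moment; what a row does not reach only later rows make up. A row lasts 1/10 s, in which the tool goes at most 50 mm and 8.59 degrees, less where a joint would pass 70% of its speed; a pose out of reach is approached as far as the arm can. A call with a gripper value outside its range is refused whole. The fingers move at their own pace and stop on an object; "newtons" is the grip in N (left out, the last holds). Time passes only in rows, so rows that repeat a pose let the fingers close. It gives the time, the measured TCP pose, the force, the opening and the grip force at its end, in the units of the state.
- ctrl.get_obs(): the state, without advancing time (a new reading comes with each control period).
- ctrl.get_image(name): name is "scene" or "top" or "wrist"; returns a dict with "img" (400x640x3 uint8, red, green, blue), "fx", "fy", "cx", "cy" (pixels), "rvec" (rotation vector, rad) and "tvec" (3), from world to camera coordinates, as OpenCV has them; the wrist camera has in their place "mount" (4x4, takes a point from camera to tool coordinates, whose origin is the TCP and whose axes are the flange's). Camera axes: x right, y down, z forward; pixel columns grow to the right and rows downward; lengths in m; the calibration is good to about 2 mm. A picture is of the moment at which its call begins: read the wrist's pose just before it. There is no depth.
- ctrl.finish_job(): hands the job in; it is judged then, once.
The state is a dict: "t": time; "q": joint angles; "dq": joint speeds; "effort": joint torques, N m; "tool_pos": TCP position; "tool_rot": TCP orientation; "contact_force": force on the tool from outside, world axes, zero at the start; "wrist_torque": the same for the moment, N m; "opening": finger opening in m; "grip_force": force on a finger pad.
Only numpy, scipy, OpenCV 4.12 (cv2) and the standard library are available. Lean on these libraries where they do the work, as an engineer would, in place of code of your own. Each camera call takes 0.05 s, during which the arm holds its last target. There are 200 camera calls.

## Working session

There is one attempt and no reset: what is moved stays moved. The work goes in short steps, Python scripts to look and compute and a tool call to move; the robot and the scene stay as the last step left them, time stands still between calls to the robot, and variables do not carry over. Pictures are saved under pics/ and viewed, at most 10 in all, crops included, and the job is handed in when it is done.

Besides the shell and the picture viewer there is one more tool, called after ">>>" by a JSON object that holds its "fn" and its "kwargs". servo_tool: Moves the arm, as the interface text tells. Its arguments: {"type":"object","properties":{"increments":{"type":"array"},"newtons":{"type":"number"}},"required":["increments"]}

```bash
mkdir -p pics
cat > h.py <<'E'
import numpy as np, cv2
from station import ctrl
def get(n):
    d=ctrl.get_image(n); return d
def save(d,f): cv2.imwrite('pics/'+f,d['img'][:,:,::-1])
def ray(d,u,v):
    R=cv2.Rodrigues(np.array(d['rvec'],float))[0]; t=np.array(d['tvec'],float).ravel()
    c=-R.T@t; r=R.T@np.array([(u-d['cx'])/d['fx'],(v-d['cy'])/d['fy'],1.]); return c,r
def onz(d,u,v,z):
    c,r=ray(d,u,v); return c+r*(z-c[2])/r[2]
def proj(d,p):
    return cv2.projectPoints(np.array(p,float).reshape(-1,3),np.array(d['rvec'],float),np.array(d['tvec'],float),np.array([[d['fx'],0,d['cx']],[0,d['fy'],d['cy']],[0,0,1.]]),None)[0].reshape(-1,2)
E
python3 - <<'E'
from h import *
import pickle
for n in('scene','top'):
    d=get(n); save(d,n+'0.png'); pickle.dump(d,open(n+'.pkl','wb'))
    print(n,d['fx'],ray(d,320,200))
o=ctrl.get_obs(); print(o['t'],o['tool_pos'],o['tool_rot'],o['contact_force'])
E
```

```text
scene 407.8045403237222 (array([ 0.85821549, -0.17303926,  1.42522529]), array([-0.31793303,  0.09847111, -0.94318693]))
top 384.46161197805145 (array([ 0.28763142, -0.05011698,  1.52149929]), array([ 0.12506276,  0.00900735, -0.9922162 ]))
0.1 [ 0.23042154 -0.58041248  0.24916557] [-3.08386398e+00 -5.89621402e-01  1.85989112e-04] [ 0.04557908 -0.09879022  0.88893838]
```

View pics/scene0.png

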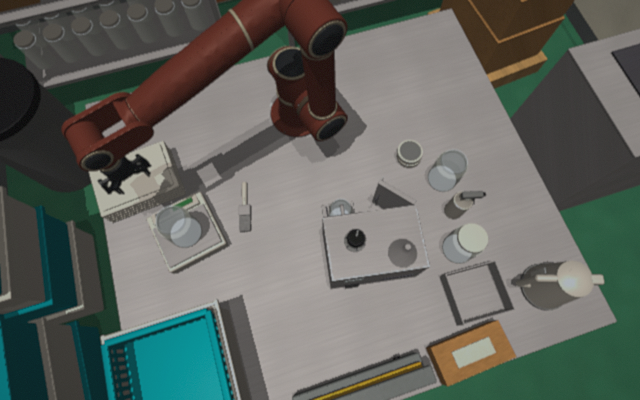

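View pics/top0.png

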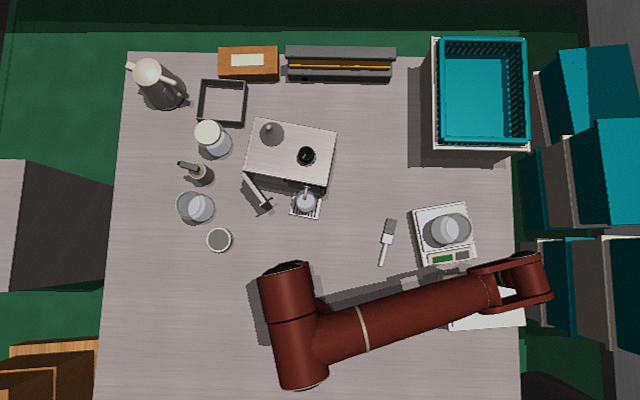

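The scene view shows the doser top at about (375,245), the cap at (356,239) and the open door at (390,195). In the top view the doser top is at (290,155), the cap at (306,155) and the door at (258,193). I'll enlarge both.

Run:
```python
from h import *
import pickle
a=[]
for n,(x,y) in(('top',(225,105)),('scene',(310,165))):
    d=pickle.load(open(n+'.pkl','rb')); a.append(cv2.resize(d['img'][y:y+130,x:x+130,::-1],None,fx=3,fy=3,interpolation=cv2.INTER_CUBIC)) if 0 else a.append(cv2.resize(d['img'][y:y+125,x:x+130,::-1],(395,380),interpolation=cv2.INTER_CUBIC))
    g=cv2.inRange(d['img'],(0,0,0),(45,45,45))[y:y+125,x:x+130]
    nn,l,s,c=cv2.connectedComponentsWithStats(g)
    for i in range(1,nn):
        if s[i,4]>15: print(n,s[i],c[i]+[x,y])
cv2.imwrite('pics/c0.png',np.hstack(a))
```

```text
top [ 0 16 19  7 77] [234.01298701 123.79220779]
top [ 73  42  17  19 208] [305.72115385 155.125     ]
top [ 19  66  28  40 128] [258.9453125 191.375    ]
top [ 58  74  44  17 239] [305.87447699 186.43933054]
scene [ 37  65  18  18 218] [355.32110092 238.80733945]
scene [ 35 119  13   3  27] [351. 285.]
```

View pics/c0.png

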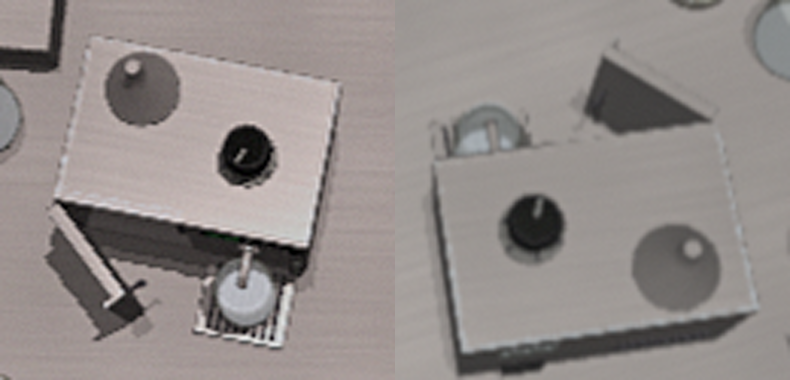

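In the crop, the top view has its top-face corners at (92,38), (341,84), (306,244) and (56,200). The door leaf runs from its hinge at (55,203) to the free edge near (125,292), with the lip at about (107,303). The scene view shows the same corners.

Run:
```python
from h import *
import pickle
T=pickle.load(open('top.pkl','rb'));S=pickle.load(open('scene.pkl','rb'))
ft=lambda u,v:(225+u*130/395-.3,105+v*125/380-.3)
fs=lambda u,v:(310+(u-395)*130/395-.3,165+v*125/380-.3)
L=np.array([[.1,.15],[.1,-.15],[-.1,-.15],[-.1,.15]])
for n,d,pts in(('top',T,[ft(92,38),ft(341,84),ft(306,244),ft(56,200)]),('scene',S,[fs(757,307),fs(460,348),fs(435,157),fs(718,125)])):
    P=np.array([onz(d,*p,.205)[:2] for p in pts]); m=P.mean(0)
    A=L[:,0]+1j*L[:,1];B=(P-m)@[1,1j]; th=np.angle((A.conj()*B).sum())
    print(n,m,th,np.linalg.norm(P-np.roll(P,1,0),axis=1))
    R=np.array([[np.cos(th),-np.sin(th)],[np.sin(th),np.cos(th)]])
    print(' cap from doser',m+R@[-.01,-.062],'hinge',m+R@[-.1,.147])
capT=(305.7,154.6);capS=(355.3,238.0)
print([onz(T,*capT,z)[:2] for z in(.245,.257)],[onz(S,*capS,z)[:2] for z in(.245,.257)])
c1,r1=ray(T,*capT);c2,r2=ray(S,*capS);s=np.linalg.lstsq(np.c_[r1,-r2],c2-c1,rcond=None)[0];print('tri',c1+s[0]*r1,c2+s[1]*r2)
for p in((52,206),(60,200),(127,289),(107,303),(143,284)): print(p,onz(T,*ft(*p),.203)[:2])
for p in((614,45),(716,112)): print('s',p,onz(S,*fs(*p),.203)[:2])
for p in((236,160),(243,150)): print('rib',onz(T,*ft(*p),.257)[:2])
```

```text
top [0.62467939 0.07177225] -0.1639702738219593 [0.19699937 0.29711159 0.19300104 0.29213449]
 cap from doser [0.60469286 0.01223623] hinge [0.55001646 0.23312419]
scene [0.62549838 0.07392484] -0.18469891761745288 [0.19198413 0.29762786 0.19731885 0.29648755]
 cap from doser [0.60428213 0.01481587] hinge [0.55419586 0.23678966]
[array([0.60300131, 0.01414649]), array([0.60003661, 0.01354237])] [array([0.60675793, 0.01361707]), array([0.60931463, 0.01171923])]
tri [0.60498111 0.01454992 0.23698653] [0.60505817 0.0148788  0.23702212]
(52, 206) [0.54403413 0.23787386]
(60, 200) [0.55128736 0.22901607]
(127, 289) [0.44998506 0.14704446]
(107, 303) [0.43337972 0.16910336]
(143, 284) [0.45618089 0.12904203]
s (614, 45) [0.44044472 0.166226  ]
s (716, 112) [0.54389778 0.24135715]
rib [0.59034415 0.02446747]
rib [0.60188175 0.01706062]
```

>>> {"fn": "servo_tool", "kwargs": {"increments": [[[0, 0, 0, -5, -8], [0, 2, -2, -10, -16], [0, 7, -6, -11, -24], [0, 11, -10, -11, -32], [0, 15, -13, -11, -40]]], "newtons": 60}}

```text
t: 0.6
tool_pos: [0.3098, -0.4257, 0.3605]
tool_rot: [2.693, 1.615, 0.0]
contact_force: [0.8, 0.3, 0.1]
opening: 0.0117
grip_force: 0.0
```

```bash
cat >> h.py <<'E'
def st():
    o=ctrl.get_obs(); R=cv2.Rodrigues(np.array(o['tool_rot'],float))[0]; return o,R,np.arctan2(R[1,0],R[0,0])
def to(*tg):
    o,R,y=st(); print('t %.1f'%o['t'],'pos',np.round(o['tool_pos'],4),'yaw %.3f'%y,'q6 %.2f'%o['q'][5],'F',np.round(o['contact_force'],1),'Tz %.2f'%o['wrist_torque'][2],'op %.4f g %.0f'%(o['opening'],o['grip_force']))
    for t in tg:
        w=(y-t[3]+np.pi)%(2*np.pi)-np.pi
        print('  ->',t,np.round(R.T@(np.array(t[:3])-o['tool_pos'])*100,2),'deg %.1f'%np.degrees(w))
E
python3 -c "
from h import *
to((.44,-.1,.36,2.967),(.432,.215,.36,2.967))"
```

```text
t 0.6 pos [ 0.3098 -0.4257  0.3605] yaw 1.080 q6 -0.59 F [0.8 0.3 0.1] Tz 0.05 op 0.0117 g 0
  -> (0.44, -0.1, 0.36, 2.967) [ 3.486e+01 -3.860e+00  3.000e-02] deg -108.1
  -> (0.432, 0.215, 0.36, 2.967) [ 6.227e+01 -1.940e+01 -1.000e-02] deg -108.1
```

>>> {"fn": "servo_tool", "kwargs": {"increments": [[[0, 5, -0.5, 0, -8], [0, 10, -1, 0, -16], [0, 15, -2, 0, -24], [0, 20, -2.5, 0, -32], [0, 25, -3, 0, -40]]]}}

```text
t: 1.1
tool_pos: [0.4011, -0.1927, 0.3594]
tool_rot: [1.978, 2.44, 0.0]
contact_force: [0.6, -0.5, 0.3]
opening: 0.0001
grip_force: 0.0
```

```bash
python3 -c "
from h import *
to((.432,.215,.36,2.967))"
```

```text
t 1.1 pos [ 0.4011 -0.1927  0.3594] yaw 1.779 q6 -0.82 F [ 0.6 -0.5  0.3] Tz 0.02 op 0.0001 g 0
  -> (0.432, 0.215, 0.36, 2.967) [39.24 11.45 -0.06] deg -68.1
```

>>> {"fn": "servo_tool", "kwargs": {"increments": [[[0, 4.5, 1.3, 0, -8], [0, 9, 2.6, 0, -16], [0, 13.5, 3.9, 0, -24], [0, 18, 5.2, 0, -32], [0, 22.5, 6.5, 0, -40]]]}}

```text
t: 1.6
tool_pos: [0.4188, 0.0408, 0.3595]
tool_rot: [1.024, 2.97, 0.0]
contact_force: [0.7, -0.8, -0.7]
opening: 0.0
grip_force: 0.0
```

```bash
python3 -c "
from h import *
to((.432,.215,.36,2.967))"
```

```text
t 1.6 pos [0.4188 0.0408 0.3595] yaw 2.478 q6 -0.99 F [ 0.7 -0.8 -0.7] Tz 0.01 op 0.0000 g 0
  -> (0.432, 0.215, 0.36, 2.967) [ 9.7  14.53 -0.05] deg -28.0
```

>>> {"fn": "servo_tool", "kwargs": {"increments": [[[0, 2.5, 3.7, 0, -8], [0, 5, 7.4, 0, -16], [0, 7.5, 11, 0, -24], [0, 9.7, 14.5, 0, -28], [0, 9.7, 14.5, 0, -28]]]}}

```text
t: 2.1
tool_pos: [0.4325, 0.2164, 0.3587]
tool_rot: [-0.272, -3.128, -0.001]
contact_force: [-1.0, 0.0, -1.2]
opening: -0.0002
grip_force: 0.0
```

Run:
```python
from h import *
to((.432,.215,.183,2.967),(.440,.212,.183,2.967))
d=get('top'); y,x=150,220
a=cv2.resize(d['img'][100:225,225:355,::-1],(790,760)[:2],interpolation=cv2.INTER_CUBIC)
s=get('scene'); b=cv2.resize(s['img'][165:290,310:440,::-1],(395,380),interpolation=cv2.INTER_CUBIC)
cv2.imwrite('pics/c1.png',np.hstack([cv2.resize(a,(395,380)),b]))
```

```text
t 2.1 pos [0.4325 0.2164 0.3587] yaw 2.968 q6 -1.09 F [-1.   0.  -1.2] Tz 0.01 op -0.0002 g 0
  -> (0.432, 0.215, 0.183, 2.967) [-1.000e-02 -1.500e-01  1.757e+01] deg 0.1
  -> (0.44, 0.212, 0.183, 2.967) [-0.85 -0.31 17.57] deg 0.1
```

View pics/c1.png

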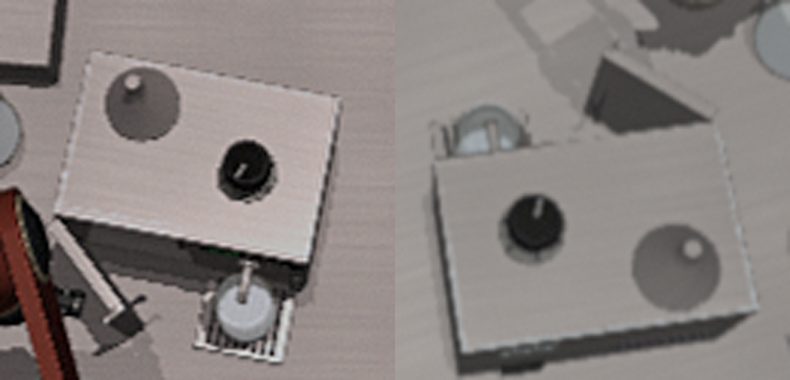

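The door is unmoved at about (90,265) in the left crop, and the gripper is hovering outside its face at (70,300). I'll lower it and push.

>>> {"fn": "servo_tool", "kwargs": {"increments": [[[0, 0, 0, 5, 0], [0, 0, 0, 10, 0], [0, 0, 0, 14, 0], [0, 0, 0, 17.5, 0], [0, 0, 0, 17.5, 0]]]}}

```text
t: 2.7
tool_pos: [0.4297, 0.2102, 0.1786]
tool_rot: [-0.287, -3.118, 0.007]
contact_force: [-0.3, -1.3, -1.2]
opening: -0.0003
grip_force: 0.0
```

>>> {"fn": "servo_tool", "kwargs": {"increments": [[[0, -1.3, -1.1, 0, 0], [0, -2.6, -2.3, 0, 0], [0, -3.9, -3.4, 0, 0], [0, -5.2, -4.5, 0, 0], [0, -6.4, -5.1, 0, 0]]]}}

```text
t: 3.2
tool_pos: [0.4886, 0.1498, 0.1874]
tool_rot: [0.286, 3.125, 0.002]
contact_force: [0.1, 0.5, 0.4]
opening: 0.0001
grip_force: 0.5
```

Run:
```python
from h import *
to((.508,.141,.183,2.967))
```

```text
t 3.2 pos [0.4886 0.1498 0.1874] yaw 2.959 q6 -1.24 F [0.1 0.5 0.4] Tz -0.02 op 0.0001 g 0
  -> (0.508, 0.141, 0.183, 2.967) [-2.07 -0.52  0.45] deg -0.5
```

>>> {"fn": "servo_tool", "kwargs": {"increments": [[[0, -0.8, -0.4, 0, 0], [0, -1.5, -0.6, 0, 0], [0, -2.1, -0.6, 0, 0], [0, -2.7, -0.6, 0, 0], [0, -2.7, -0.6, 0, 0]]]}}

```text
t: 3.7
tool_pos: [0.5098, 0.1405, 0.185]
tool_rot: [-0.282, -3.119, 0.002]
contact_force: [-14.4, -0.4, 8.5]
opening: 0.0004
grip_force: 7.3
```

Run:
```python
from h import *
to((.508,.141,.183,2.967))
```

```text
t 3.7 pos [0.5098 0.1405 0.185 ] yaw 2.961 q6 -1.26 F [-14.4  -0.4   8.5] Tz -0.00 op 0.0004 g 7
  -> (0.508, 0.141, 0.183, 2.967) [0.18 0.02 0.2 ] deg -0.3
```

>>> {"fn": "servo_tool", "kwargs": {"increments": [[[0, -0.3, 0, 0, 0], [0, -0.6, 0, 0, 0], [0, -0.6, 0, 0, 0], [0, -0.6, 0, 0, 0]]]}}

```text
t: 4.1
tool_pos: [0.5099, 0.1405, 0.185]
tool_rot: [-0.278, -3.103, 0.003]
contact_force: [-39.4, 0.0, 24.0]
opening: -0.0001
grip_force: 20.0
```

>>> {"fn": "servo_tool", "kwargs": {"increments": [[[0, 2, 0, 0, 0], [0, 5, 0, 0, 0], [0, 6, 0, 0, 0], [0, 6, 0, 0, 0]]]}}

```text
t: 4.5
tool_pos: [0.4589, 0.1504, 0.185]
tool_rot: [0.282, 3.128, 0.0]
contact_force: [0.9, 0.0, 0.6]
opening: 0.0
grip_force: 0.0
```

>>> {"fn": "servo_tool", "kwargs": {"increments": [[[0, 0, 0, -5, 0], [0, 0, 0, -10, 0], [0, 0, 0, -15, 0], [0, 0, 0, -16, 0]]]}}

```text
t: 4.9
tool_pos: [0.4627, 0.1502, 0.3533]
tool_rot: [0.283, 3.116, 0.005]
contact_force: [0.6, 0.9, 1.0]
opening: 0.0002
grip_force: 0.0
```

Run:
```python
from h import *
to((.605,.0145,.36,3.4))
ims=[cv2.resize(get(n)['img'][y:y+125,x:x+130,::-1],(395,380),interpolation=cv2.INTER_CUBIC) for n,x,y in(('top',225,100),('scene',310,165))]
cv2.imwrite('pics/c2.png',np.hstack(ims))
```

```text
t 4.9 pos [0.4627 0.1502 0.3533] yaw 2.960 q6 -1.23 F [0.6 0.9 1. ] Tz -0.03 op 0.0002 g 0
  -> (0.605, 0.0145, 0.36, 3.4) [-16.45 -10.78  -0.51] deg -25.2
```

View pics/c2.png

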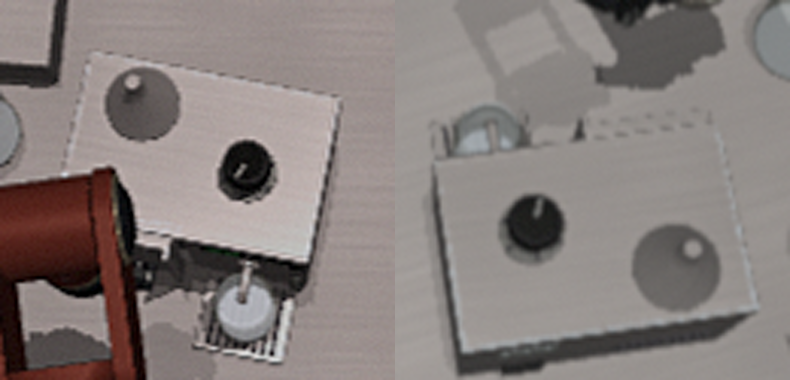

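The crop shows the door flush with the cabinet front, and the pushing tool stalled on the stop. Next I'll move over the cap and open the fingers.

>>> {"fn": "servo_tool", "kwargs": {"increments": [[[8.5, -3.3, -2.2, 0, -8], [8.5, -6.6, -4.4, 0, -16], [8.5, -10, -6.6, 0, -24], [8.5, -13.3, -8.8, 0, -32], [8.5, -16.5, -10.8, 0, -37]]]}}

```text
t: 5.5
tool_pos: [0.603, 0.0124, 0.3412]
tool_rot: [0.729, -3.051, -0.002]
contact_force: [0.1, -0.2, -0.3]
opening: 0.0722
grip_force: 0.0
```

>>> {"fn": "servo_tool", "kwargs": {"increments": [[[8.5, 0, 0, 0, 0], [8.5, 0, 0, 0, 0], [8.5, 0, 0, 0, 0]]]}}

```text
t: 5.8
tool_pos: [0.6016, 0.0146, 0.3431]
tool_rot: [0.723, -3.055, -0.002]
contact_force: [-0.7, -0.3, 0.4]
opening: 0.0853
grip_force: 0.0
```

Run:
```python
from h import *
import pickle
to((.605,.0145,.242,3.6))
o,R,y=st()
d=get('wrist'); save(d,'w0.png'); M=np.array(d['mount'],float); print(np.round(M,3))
pickle.dump((d,o['tool_pos'],R),open('w0.pkl','wb'))
def p(P):
    q=np.linalg.inv(M)@np.r_[R.T@(np.array(P)-o['tool_pos']),1]; return d['fx']*q[0]/q[2]+d['cx'],d['fy']*q[1]/q[2]+d['cy']
print(p((.605,.0145,.257)),p((.605,.0145,.23)))
```

```text
t 5.8 pos [0.6016 0.0146 0.3431] yaw -2.677 q6 -2.14 F [-0.7 -0.3  0.4] Tz -0.01 op 0.0853 g 0
  -> (0.605, 0.0145, 0.242, 3.6) [-0.32 -0.18 10.11] deg 0.4
[[-0.001 -0.963 -0.268  0.068]
 [ 1.    -0.001 -0.    -0.002]
 [ 0.    -0.268  0.963 -0.123]
 [ 0.     0.     0.     1.   ]]
(np.float64(319.03852136300384), np.float64(219.24685952032806)) (np.float64(318.98977786437035), np.float64(207.6436987314517))
```

View pics/w0.png

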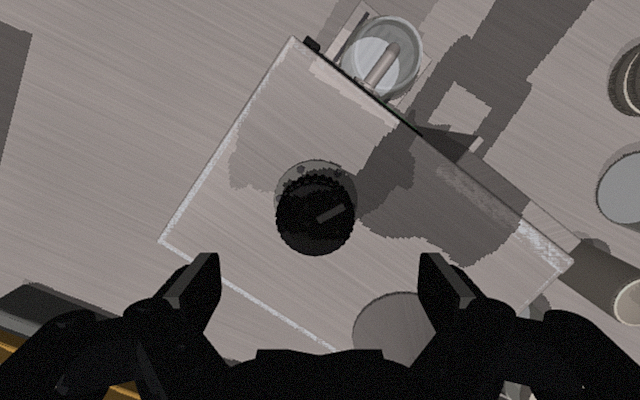

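The wrist view shows the cap top centred at about (315.5,216), with its rib running from (318,220) to (345,208). That puts it roughly 4 mm off in tool y and 1 mm in tool x. I'll descend and grip.

>>> {"fn": "servo_tool", "kwargs": {"increments": [[[8.5, -0.1, -0.4, 2.5, 0], [8.5, -0.1, -0.4, 5.5, 0], [8.5, -0.1, -0.4, 8, 0], [8.5, -0.1, -0.4, 10, 0], [8.5, -0.1, -0.4, 10.2, 0]]]}}

```text
t: 6.35
tool_pos: [0.6026, 0.0121, 0.2392]
tool_rot: [0.724, -3.051, -0.003]
contact_force: [0.4, -0.0, -0.7]
opening: 0.085
grip_force: 0.0
```

>>> {"fn": "servo_tool", "kwargs": {"increments": [[[5, 0, 0, 0, 0], [5, 0, 0, 0, 0], [5, 0, 0, 0, 0], [5, 0, 0, 0, 0]]], "newtons": 60}}

```text
t: 6.75
tool_pos: [0.6049, 0.013, 0.2456]
tool_rot: [-0.725, 3.055, 0.006]
contact_force: [-4.5, 5.8, 4.6]
opening: 0.0508
grip_force: 46.5
```

```bash
python3 -c "
from h import *
to()"
```

```text
t 6.8 pos [0.6049 0.013  0.2456] yaw -2.675 q6 -2.14 F [-4.5  5.8  4.6] Tz 0.06 op 0.0508 g 46
```

>>> {"fn": "servo_tool", "kwargs": {"increments": [[[5, 0, 0, 0.01, 8], [5, 0, 0, 0.03, 16], [5, 0, 0, 0.04, 24], [5, 0, 0, 0.05, 32], [5, 0, 0, 0.07, 40]]]}}

```text
t: 7.25
tool_pos: [0.6047, 0.0143, 0.2449]
tool_rot: [-0.371, -3.119, -0.01]
contact_force: [-6.5, 10.1, 4.3]
opening: 0.0509
grip_force: 46.6
```

```bash
python3 -c "
from h import *
to()"
```

```text
t 7.2 pos [0.6047 0.0143 0.2449] yaw 2.905 q6 -1.44 F [-6.5 10.1  4.3] Tz 0.16 op 0.0509 g 47
```

>>> {"fn": "servo_tool", "kwargs": {"increments": [[[5, 0, 0, 0.01, 8], [5, 0, 0, 0.03, 16], [5, 0, 0, 0.04, 24], [5, 0, 0, 0.05, 32], [5, 0, 0, 0.07, 40]]]}}

```text
t: 7.75
tool_pos: [0.6054, 0.0153, 0.2443]
tool_rot: [-1.414, -2.804, -0.014]
contact_force: [-2.2, 14.1, 3.9]
opening: 0.051
grip_force: 46.5
```

```bash
python3 -c "
from h import *
to()"
```

```text
t 7.8 pos [0.6054 0.0153 0.2443] yaw 2.207 q6 -0.74 F [-2.2 14.1  3.9] Tz 0.17 op 0.0510 g 46
```

>>> {"fn": "servo_tool", "kwargs": {"increments": [[[5, 0, 0, 0.01, 8], [5, 0, 0, 0.03, 16], [5, 0, 0, 0.04, 24], [5, 0, 0, 0.05, 32]]]}}

```text
t: 8.15
tool_pos: [0.6064, 0.0157, 0.2438]
tool_rot: [-2.132, -2.305, -0.017]
contact_force: [2.3, 14.8, 0.2]
opening: 0.0511
grip_force: 46.3
```

```bash
python3 -c "
from h import *
to()"
```

```text
t 8.2 pos [0.6064 0.0157 0.2438] yaw 1.649 q6 -0.18 F [ 2.3 14.8  0.2] Tz 0.15 op 0.0511 g 46
```

>>> {"fn": "servo_tool", "kwargs": {"increments": [[[5, 0, 0, 0.01, 6], [5, 0, 0, 0.02, 12], [5, 0, 0, 0.02, 12]]]}}

```text
t: 8.45
tool_pos: [0.6068, 0.0157, 0.2436]
tool_rot: [-2.357, -2.074, -0.018]
contact_force: [3.6, 14.4, 1.1]
opening: 0.0504
grip_force: 46.4
```

```bash
python3 -c "
from h import *
to()"
```

```text
t 8.4 pos [0.6068 0.0157 0.2436] yaw 1.443 q6 0.03 F [ 3.6 14.4  1.1] Tz -0.09 op 0.0504 g 46
```

>>> {"fn": "servo_tool", "kwargs": {"increments": [[[5, 0, 0, 0.01, 6], [5, 0, 0, 0.02, 12], [5, 0, 0, 0.03, 18], [5, 0, 0, 0.04, 24]]]}}

```text
t: 8.85
tool_pos: [0.6076, 0.0154, 0.2433]
tool_rot: [-2.738, -1.535, -0.019]
contact_force: [6.0, 13.5, -0.2]
opening: 0.0507
grip_force: 46.4
```

```bash
python3 -c "
from h import *
to()"
```

```text
t 8.8 pos [0.6076 0.0154 0.2433] yaw 1.022 q6 0.45 F [ 6.  13.5 -0.2] Tz 0.09 op 0.0507 g 46
```

>>> {"fn": "servo_tool", "kwargs": {"increments": [[[5, 0, 0, 0.01, 5], [5, 0, 0, 0.02, 10], [5, 0, 0, 0.02, 15]]]}}

```text
t: 9.15
tool_pos: [0.6067, 0.0139, 0.2429]
tool_rot: [-2.914, -1.17, -0.012]
contact_force: [0.9, 6.0, 1.5]
opening: 0.0507
grip_force: 46.7
```

```bash
python3 -c "
from h import *
to()"
```

```text
t 9.2 pos [0.6067 0.0139 0.2429] yaw 0.764 q6 0.70 F [0.9 6.  1.5] Tz 1.48 op 0.0507 g 47
```

>>> {"fn": "servo_tool", "kwargs": {"increments": [[[5, 0, 0, 0, 3], [5, 0, 0, 0, 5], [5, 0, 0, 0, 5]]]}}

```text
t: 9.45
tool_pos: [0.6052, 0.0127, 0.2428]
tool_rot: [-2.961, -1.047, -0.003]
contact_force: [-3.9, 4.1, 4.2]
opening: 0.0508
grip_force: 47.0
```

```bash
python3 -c "
from h import *
to()
d=get('wrist');save(d,'w1.png')"
```

```text
t 9.4 pos [0.6052 0.0127 0.2428] yaw 0.680 q6 0.79 F [-3.9  4.1  4.2] Tz 1.50 op 0.0508 g 47
```

View pics/w1.png

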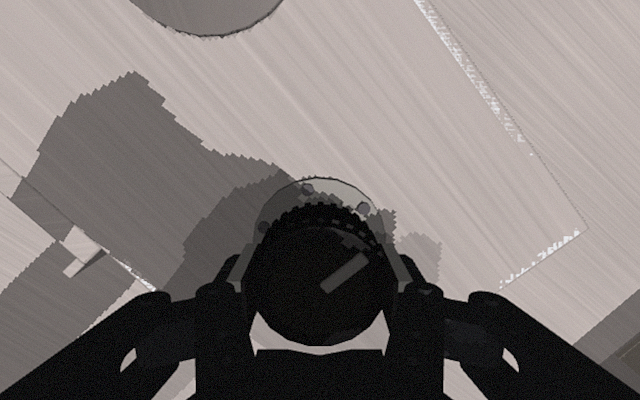

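The wrist view shows the rib from (323,290) to (367,255), about 14° more slip than at the grasp, with torque saturated at 1.5 N m. So the cap is bottomed out, and I'll back off a quarter turn.

>>> {"fn": "servo_tool", "kwargs": {"increments": [[[5, 0, 0, -0.01, -7], [5, 0, 0, -0.02, -15], [5, 0, 0, -0.04, -23], [5, 0, 0, -0.05, -31], [5, 0, 0, -0.06, -39]]]}}

```text
t: 10.0
tool_pos: [0.6062, 0.0121, 0.2434]
tool_rot: [2.44, 1.976, 0.008]
contact_force: [1.6, 3.2, 1.0]
opening: 0.0509
grip_force: 46.8
```

>>> {"fn": "servo_tool", "kwargs": {"increments": [[[5, 0, 0, -0.01, -8], [5, 0, 0, -0.03, -16], [5, 0, 0, -0.04, -24], [5, 0, 0, -0.05, -32], [5, 0, 0, -0.06, -39]]]}}

```text
t: 10.5
tool_pos: [0.6073, 0.0122, 0.2441]
tool_rot: [1.639, 2.673, 0.01]
contact_force: [5.9, 4.2, -1.4]
opening: 0.0507
grip_force: 46.7
```

>>> {"fn": "servo_tool", "kwargs": {"increments": [[[5, 0, 0, -0.01, -7], [5, 0, 0, -0.02, -13], [5, 0, 0, -0.02, -13], [5, 0, 0, -0.02, -13]]]}}

```text
t: 10.9
tool_pos: [0.6077, 0.0124, 0.2444]
tool_rot: [1.332, 2.837, 0.01]
contact_force: [5.9, 5.4, -0.2]
opening: 0.0505
grip_force: 46.7
```

```bash
python3 -c "
from h import *
to((.605,.0145,.243,.68+1.57))
d=get('wrist');save(d,'w2.png')"
```

```text
t 10.9 pos [0.6077 0.0124 0.2444] yaw 2.264 q6 -0.80 F [ 5.9  5.4 -0.2] Tz 0.05 op 0.0505 g 47
  -> (0.605, 0.0145, 0.243, 2.25) [ 0.33 -0.07  0.14] deg 0.8
```

View pics/w2.png

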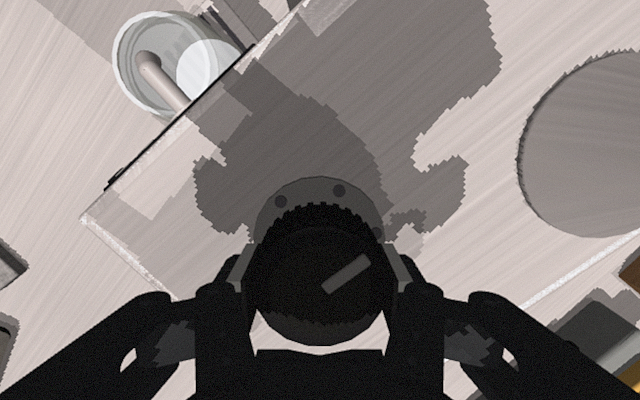

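The rib is still at (323,290) to (370,257), so it didn't slip against the fingers. The tool turned back 1.58 rad, and it is at rest and gripping at 47 N.

```bash
python3 -c "
from h import *
print(ctrl.finish_job())"
```

```text
the job is handed in; nothing more can be done
None
```

The job is handed in, though the judge returned no verdict: by my readings the door is pushed onto its stop, and the cap was bottomed out, backed off about 1.58 rad (a quarter turn) and is still gripped at about 47 N.

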